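# Get the chemicals out of the seasoning stand

## Task

Two seasonings have been put away in the white cleaning caddy, and two things that are not food stand in their places in the steel seasoning stand. Swap them over, using free counter on the way, so that all three seasonings (sauce squeeze bottle and both spice jars) stand in the steel stand and the sanitiser, air-freshener gel and glue in the caddy, one to a hole or compartment, upright and all the way down. Set things down rather than dropping them, do not tip any over, and leave the drink can and the pen cup where they are.

Things in the scene. Friction and masses are not known exactly. Their poses are not given: they have to be found in the camera images.
- seasoning_stand: low dark steel condiment stand with wire loops, fixed, 108 x 316 mm: foot plate 5 mm thick and, on posts, an upper plate (top at 36 mm) with three round 80 mm holes in a row; the loops at the ends rise to 55 mm. Origin: centre of underside, on the counter; y along the row, z up. Hole centres at y = -100, 0, +100 mm, x = 0; things in them rest on the foot plate, 5 mm above the origin
- cleaning_caddy: low white plastic caddy, fixed, 98 x 320 mm, 42 mm high; walls and floor 5 mm; three compartments in a row, 88 mm (x) by 100 mm (y). Origin: centre of underside, on the counter; y along the row, z up; compartment centres at y = -105, 0, +105 mm, x = 0. Free counter: in front of the right-hand holder, world x 0.40 to 0.475, y -0.345 to -0.235 m, is clear at the start
- sauce_bottle: seasoning: brown-red squeeze bottle of sauce with white screw cap and pointed nozzle, 186 mm tall; standing upright, origin at the centre of its underside, z up; body 60 mm wide up to 108 mm, shoulder narrowing to 132 mm, cap 43 mm wide from 132 to 162 mm, nozzle above; 0.3 kg
- chilli_jar: seasoning: glass spice jar with dark brown cap, 105 mm tall, 44 mm wide; standing upright, origin at the centre of its underside, z up; cap from 85 mm up, as wide as the jar; 0.11 kg
- pepper_jar: seasoning: glass spice jar with dark brown cap, 105 mm tall, 45 mm wide, nearly the twin of the other jar (the two are treated alike); standing upright, origin at the centre of its underside, z up; cap from 84 mm up, as wide as the jar; 0.11 kg
- sanitiser: not food: tall slim pale bottle of hand sanitiser, 214 mm tall; standing upright, origin at the centre of its underside, z up; body 61 mm wide, cap 39 mm wide from 182 to 214 mm; 0.27 kg
- gel_jar: not food: short wide jar of blue air-freshener gel with clear lid, 66 mm tall, 56 mm wide; standing upright, origin at the centre of its underside, z up; 0.12 kg
- glue_bottle: not food: small purple glue bottle with white cap, 86 mm tall; standing upright, origin at the centre of its underside, z up; body 33 mm wide up to about 60 mm, rounded shoulder to 70 mm, cap 19 mm wide above; 0.05 kg
- drink_can: bystander: drink can, 69 mm wide, 136 mm tall, standing on the counter between the two holders, near the front; origin at the centre of its underside. Beside it a fixed box with a power strip on the counter's front edge (x up to 0.40 m, y -0.20 to 0.06 m) is 190 mm high, and a fixed thin phone lead crosses the counter from its left to between the holders, up to 165 mm high
- pen_cup: bystander: woven pen cup with pens, 79 mm wide, 154 mm tall, standing on the counter at the front right; origin at the centre of its underside

How it is judged:
By the outcome, as a careful person would: the job done as asked, in the order asked, and still so for the second after the job is handed in, with the robot touching nothing.
It also fails if it takes over 131 s, if anything falls off the work surface, if the arm or the gripper's body presses on something with over 40 N, if the wrist force passes 120 N, or if a joint passes its speed limit or range.

## Robot

A 7-joint arm with a two-finger parallel gripper is mounted at the origin on a cart in front of the work surface, level with it; the furniture and walls round the work are solid. World frame = base frame: x ahead of the robot, y to its left, z up, the work surface at z = 0. Lengths are in mm, angles in rad, forces in N, time in s.
With the tool pointing down it reaches from about 425 to 1025 mm from the base axis. Payload 3.6 kg.
Tool frame: the origin (TCP) lies at the very end of the fingers, on their centre line; the grasp point (between the pads) lies 19 mm behind it; z points along the fingers, y is the line along which they close (so a half turn about z gives the same grasp; the last joint's range is limited). The gripper opens to 85 mm and grips with 20 to 120 N. Pads are 22 mm wide; open, the fingers measure 114 mm over their backs; the gripper's body (76 mm by 85 mm) begins 54 mm behind the grasp point. The pads swing forward as they close: fully open they stand 13 mm farther back than shut.
Start: joints at [1.204, 0.591, 0.048, 1.609, -0.033, 0.943, -0.034], TCP at [196.035, -697.997, 231.302] pointing down, gripper open.
Joint ranges: [-2.69, 2.69], [-0.47, 2.24], [-1.27, 1.36], [0.19, 2.51], [-1.53, 4.68], [0.08, 2.07], [-3.09, 3.09]. Speed limits (rad/s): [2.57, 2.57, 3.14, 3.14, 3.14, 3.14, 3.14].

## Interface

Orientations are given as a unit quaternion [w, x, y, z].
In Python, from bench import sensors, viewer, arm gives the robot as it stands. The module is installed in compiled form; this text tells all that it offers.
- The arm moves only by the shell command python3 -m jog 'ROWS'. ROWS is a JSON object whose one key "plan" holds a list of rows, each an object of numbers: "x", "y", "z": the shift along the world's x, y, z in mm; "ax", "ay", "az": the turn, a rotation vector about the world's x, y, z in degrees; "grip": the opening, from 0 (shut) to 1 (fully open). In form: {"plan": [{"x": .., "y": .., "z": .., "ax": .., "ay": .., "az": .., "grip": ..}, ...]}. A call has 1 to 20 rows; each row shifts and turns the commanded pose from where the row before left it; what a row does not reach is not made up. A row lasts 1/8 s, in which the tool goes at most 62.5 mm and 10.7 degrees, less where a joint would pass 70% of its speed; a pose out of reach is approached as far as the arm can. A call is refused whole if a number of a shift passes 62.5 or a number of a turn 10.7, either way. A call with a gripper value outside its range is refused whole. The fingers move at their own pace and stop on an object; the grip force is fixed at half the most. Time passes only in rows, so rows that do not move let the fingers close. It gives the time, the measured TCP pose, the force, the opening and the grip force at its end, in the units of the state.
- sensors.observe(): the state, without advancing time (a new reading comes with each control period).
- viewer.grab_frame(name): name is "scene" or "top" or "wrist"; returns a dict with "img" (420x560x3 uint8, blue, green, red), "fx", "fy", "cx", "cy" (pixels), "dist" ([k1, k2, p1, p2, k3] as OpenCV has them; the pictures are not rectified), "xyz" and "attitude" of the camera in the world. Camera axes: x right, y up, looking along -z (the intrinsics and any distortion apply to the point x, -y, -z); pixel columns grow to the right and rows downward; lengths in mm; the calibration is good to about 2 mm. A picture is of the moment at which its call begins. There is no depth.
- arm.finish_job(): hands the job in; it is judged then, once.
Trained networks look in the newest picture that a camera, given by its name, has taken for a name from the list of things; names that differ only in an ending like _2 or _b are one class to them, and where a whole thing is asked for, a point or a joint stands for the part that bears it (a point fixed in the world has none). Each returns a list of dicts, best first, with "confidence" (0 to 1); they miss things now and then, are a little off and sometimes report something else, mostly with a low value. They report only what shows in the picture. A call takes as long as a camera call.
- viewer.spot_in(target, camera): "at" ([x, y, z] in mm, in world coordinates, good to about 4 mm: the middle of the surface that is visible of it).
- viewer.mark_of(target, camera): "at" ([x, y, z] in mm, in world coordinates, good to about 4 mm: a listed point, or the origin of a listed thing).
The state is a dict: "time_s": time; "joints": joint angles; "joint_vel": joint speeds; "effort": joint torques, N m; "eef_pos": TCP position; "ee_rot": TCP orientation; "ft_force": force on the tool from outside, world axes, zero at the start; "moment": the same for the moment, N m; "grip_width": finger opening in mm; "finger_force": force on a finger pad.
Only numpy, scipy, OpenCV 4.12 (cv2) and the standard library are available. Lean on these libraries where they do the work, as an engineer would, in place of code of your own. Each camera call takes 0.05 s, during which the arm holds its last target. There are 200 camera calls.

## Working session

There is one attempt and no reset: what is moved stays moved. The work goes in short steps, Python scripts to look and compute and a shell command to move; the robot and the scene stay as the last step left them, time stands still between calls to the robot, and variables do not carry over. Pictures are saved under pics/ and viewed, at most 14 in all, crops included, and the job is handed in when it is done.

```bash
mkdir -p pics; cat > h.py <<'E'
import cv2,numpy as np
from bench import sensors,viewer,arm
T=["seasoning_stand","cleaning_caddy","sauce_bottle","chilli_jar","pepper_jar","sanitiser","gel_jar","glue_bottle","drink_can","pen_cup"]
def look(cam,names=T):
    f=viewer.grab_frame(cam)
    for n in names:
        m=viewer.mark_of(n,cam)
        print(cam,n,[(np.round(d["at"]).astype(int).tolist(),round(d["confidence"],2)) for d in m[:3]])
    return f
E
python3 - <<'E'
from h import *
s=sensors.observe();print(s["time_s"],s["eef_pos"],s["ee_rot"],s["grip_width"],s["ft_force"])
fs=[]
for c in ("scene","top"):
    f=look(c);cv2.imwrite(f"pics/{c}0.png",f["img"]);print(f["xyz"],f["attitude"])
E
```

```text
0.0 [ 195.82389526 -697.17535367  230.12294408] [-1.12170958e-03  9.90635206e-01  1.36530520e-01 -2.19754163e-04] 85.46377324061044 [0.18228712 0.37006454 0.62794722]
scene seasoning_stand [([542, 318, 5], 0.89), ([612, -267, 2], 0.2)]
scene cleaning_caddy []
scene sauce_bottle [([544, 320, 5], 0.65)]
scene chilli_jar [([603, -54, -1], 0.61)]
scene pepper_jar [([606, -158, 4], 0.85)]
scene sanitiser [([560, 219, 4], 0.89)]
scene gel_jar [([523, 424, 9], 0.77)]
scene glue_bottle [([612, -263, 5], 0.54), ([606, -159, 0], 0.4)]
scene drink_can [([469, 51, -1], 0.61)]
scene pen_cup [([436, -459, 0], 0.88), ([562, 224, 4], 0.51)]
[1208.77041978  731.70268012  744.76966917] [0.31436754 0.16914272 0.43507572 0.82660324]
top seasoning_stand []
top cleaning_caddy []
top sauce_bottle [([557, 222, 4], 0.3)]
top chilli_jar []
top pepper_jar []
top sanitiser [([560, 222, 3], 0.59)]
top gel_jar []
top glue_bottle []
top drink_can []
top pen_cup [([433, -461, -2], 0.66)]
[-386.35097832 -513.07189316 1366.40769594] [ 0.81428453  0.27980019 -0.17652236 -0.47696164]
```

View pics/scene0.png

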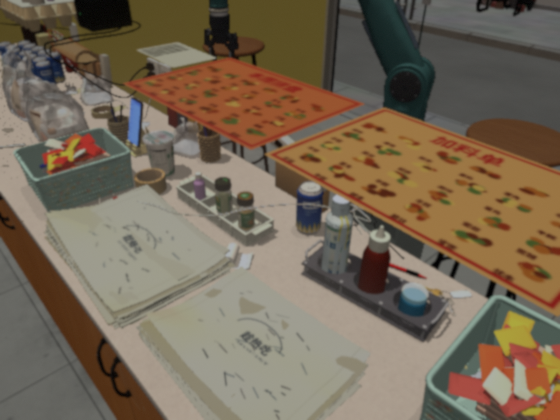

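View pics/top0.png

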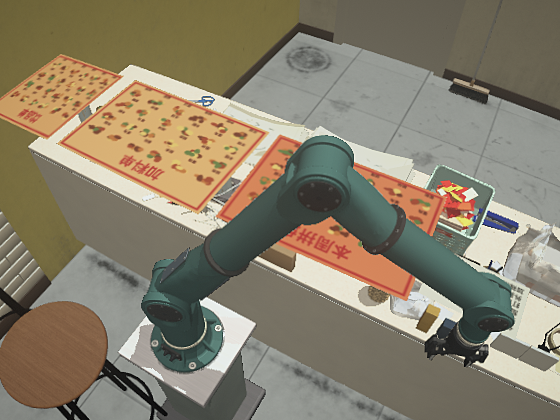

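The scene view shows the caddy (about 225,205) holding glue, jar and jar. The stand (about 375,285) holds sanitiser, sauce and gel, and the can is at (310,207). Two orange menu boards hang overhead and hide the holders from the top camera, so I'll triangulate their height and check the network points against the picture.

```bash
cat >> h.py <<'E'
from scipy.spatial.transform import Rotation as R
def ray(f,uv):
    K=np.array([[f["fx"],0,f["cx"]],[0,f["fy"],f["cy"]],[0,0,1.]])
    p=cv2.undistortPoints(np.array([[uv]],float),K,np.array(f["dist"],float))[0,0]
    q=f["attitude"];return R.from_quat([q[1],q[2],q[3],q[0]]).apply([p[0],-p[1],-1.])
def tri(f,a,g,b):
    d,e=ray(f,a),ray(g,b);o,p=np.array(f["xyz"]),np.array(g["xyz"])
    s=np.linalg.lstsq(np.c_[d,-e],p-o,rcond=None)[0]
    A,B=o+s[0]*d,p+s[1]*e;return np.round((A+B)/2),round(np.linalg.norm(A-B))
def atz(f,uv,z):
    d=ray(f,uv);o=np.array(f["xyz"]);return np.round(o+d*(z-o[2])/d[2])
def proj(f,P):
    q=f["attitude"];c=R.from_quat([q[1],q[2],q[3],q[0]]).inv().apply(np.array(P,float)-f["xyz"])*[1,-1,-1]
    K=np.array([[f["fx"],0,f["cx"]],[0,f["fy"],f["cy"]],[0,0,1.]])
    return cv2.projectPoints(c.reshape(-1,1,3),np.zeros(3),np.zeros(3),K,np.array(f["dist"],float))[0].reshape(-1,2)
E
python3 - <<'E'
from h import *
f=viewer.grab_frame("scene");g=viewer.grab_frame("top")
for a,b in [((390,110),(205,210)),((273,155),(268,130)),((190,60),(412,298)),((128,92),(447,187)),((243,138),(280,137)),((357,102),(218,215))]:
    print(tri(f,a,g,b))
img=cv2.resize(f["img"][130:350,160:480],(800,550),interpolation=cv2.INTER_CUBIC)
def pt(P,c):
    for u,v in proj(f,P): cv2.circle(img,(int((u-160)*2.5),int((v-130)*2.5)),3,c,-1)
pt([[560,220,214],[542,320,186],[523,424,66],[603,-54,105],[606,-158,105],[612,-263,86]],(0,0,255))
def holder(c,y,hx,hy,z,col):
    r=R.from_euler('z',y,degrees=True)
    pt(r.apply([[sx*hx,sy*hy,z] for sx in(-1,1) for sy in (-1,1)])+np.array([*c,0]),col)
holder((542,321),10.3,54,158,36,(0,255,0));holder((607,-158),2.5,49,160,42,(255,0,255))
pt([[400,-235,0],[475,-235,0],[400,-345,0],[475,-345,0]],(255,0,0))
cv2.imwrite("pics/s1.png",img)
E
```

```text
(array([256.,  90., 297.]), 41)
(array([647.,  88., 303.]), 20)
(array([ 352., -586.,  274.]), 97)
(array([ 686., -515.,  297.]), 49)
(array([647.,  20., 311.]), 21)
(array([270.,  23., 302.]), 8)
```

View pics/s1.png

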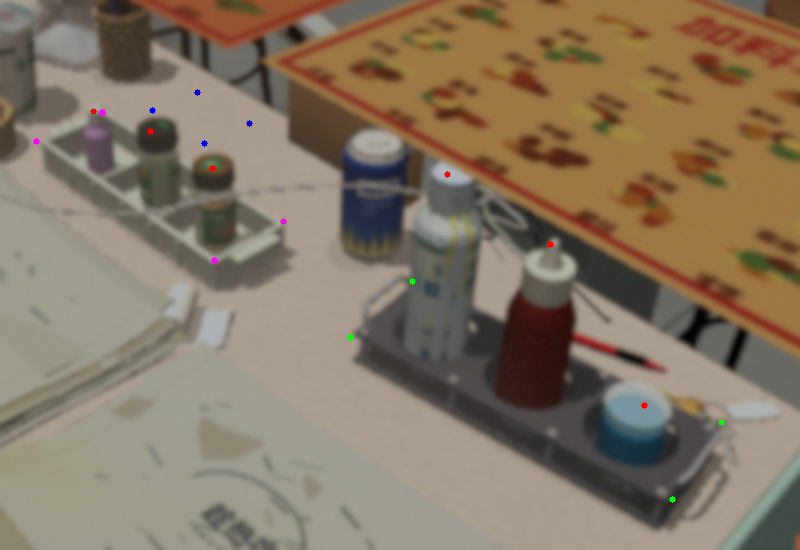

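The network points sit on the cap tops in the crop: sanitiser (447,174), sauce nozzle (550,244), gel (644,405), jars (150,131) and (212,168), glue (93,111). The boards triangulate to about z=300, which matters for the arm, so I'll check that more carefully.

```bash
python3 - <<'E'
from h import *
f=viewer.grab_frame("scene");g=viewer.grab_frame("top")
B1=np.array([[256,90,300],[647,90,300],[647,500,300],[256,500,300]]);B2=np.array([[270,20,300],[647,20,300],[686,-515,300],[330,-560,300]])
print(g["dist"],f["dist"])
O=[[560,220,214],[542,320,186],[523,424,66],[603,-54,105],[606,-158,105],[612,-263,86],[469,51,136],[436,-459,154]]
a=cv2.resize(g["img"][40:320,20:480],(800,487),interpolation=cv2.INTER_CUBIC);k=800/460
for P,c in((B1,(255,0,0)),(B2,(255,0,255)),(O,(0,255,0))):
    for u,v in proj(g,P): cv2.circle(a,(int((u-20)*k),int((v-40)*k)),4,c,-1)
cv2.imwrite("pics/t1.png",a)
print(proj(f,B1).round(),proj(f,B2).round())
E
```

```text
[-0.13994139  0.          0.          0.          0.        ] [-0.01027601  0.          0.          0.          0.        ]
[[382. 109.]
 [269. 155.]
 [442. 248.]
 [545. 167.]] [[358. 103.]
 [248. 144.]
 [120.  86.]
 [212.  59.]]
```

View pics/t1.png

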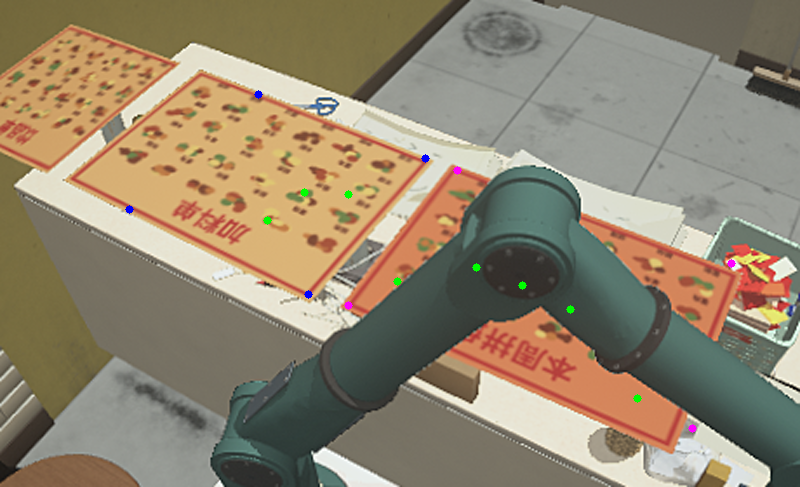

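```bash
python3 -m jog '{"plan":[{"z":50},{"z":50},{"z":50},{"x":29,"y":38,"z":10,"az":5.6},{"x":29,"y":38,"z":10,"az":5.6},{"x":29,"y":38,"z":10,"az":5.6},{"x":29,"y":38,"z":10,"az":5.6},{"x":29,"y":38,"az":5.6},{"x":29,"y":38,"az":5.6},{"x":29,"y":38,"az":5.6},{"x":29,"y":38,"az":5.6},{"x":29,"y":38,"az":5.6},{"x":29,"y":38,"az":5.6},{"x":29,"y":38,"az":5.6},{"x":29,"y":38,"az":5.6},{"x":29,"y":38,"az":5.6},{"x":29,"y":38,"az":5.6}]}'
python3 - <<'E'
from h import *
s=sensors.observe();print(s["time_s"],s["eef_pos"],s["joints"])
f=look("wrist");cv2.imwrite("pics/w1.png",f["img"]);print(f["xyz"],f["attitude"])
f=look("top");cv2.imwrite("pics/t2.png",f["img"])
E
```

```text
1.3 [ 196.03258299 -698.00294004  231.30422414] [ 1.20349287  0.59119892  0.04841365  1.60849833 -0.03329555  0.94268822
 -0.03368981]
wrist seasoning_stand []
wrist cleaning_caddy []
wrist sauce_bottle []
wrist chilli_jar []
wrist pepper_jar []
wrist sanitiser []
wrist gel_jar []
wrist glue_bottle []
wrist drink_can []
wrist pen_cup []
[ 258.72565638 -680.71152167  373.99647958] [ 0.790097   -0.10399828  0.07955107 -0.59883447]
top seasoning_stand []
top cleaning_caddy []
top sauce_bottle []
top chilli_jar []
top pepper_jar []
top sanitiser [([559, 219, 6], 0.57)]
top gel_jar []
top glue_bottle []
top drink_can []
top pen_cup [([434, -461, 0], 0.62)]schema error: expected keys x, y, z, ax, ay, az, grip
```

View pics/w1.png

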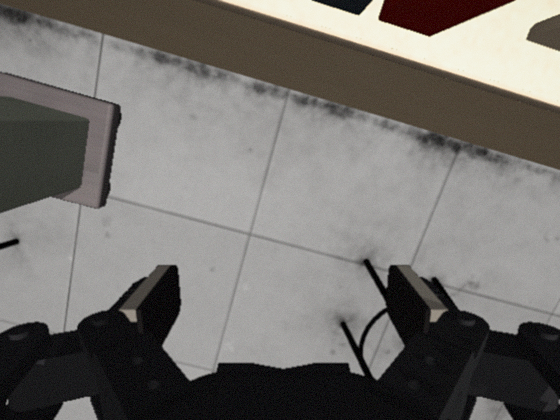

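The move was refused because every row needs all seven keys. The wrist view shows only floor and the counter edge, with the fingers at (150,300) and (415,300). I'll resend it with full rows.

```bash
python3 -m jog '{"plan":[{"x":0,"y":0,"z":50,"ax":0,"ay":0,"az":0,"grip":1},{"x":0,"y":0,"z":50,"ax":0,"ay":0,"az":0,"grip":1},{"x":0,"y":0,"z":50,"ax":0,"ay":0,"az":0,"grip":1},{"x":29,"y":38,"z":10,"ax":0,"ay":0,"az":5.6,"grip":1},{"x":29,"y":38,"z":10,"ax":0,"ay":0,"az":5.6,"grip":1},{"x":29,"y":38,"z":10,"ax":0,"ay":0,"az":5.6,"grip":1},{"x":29,"y":38,"z":10,"ax":0,"ay":0,"az":5.6,"grip":1},{"x":29,"y":38,"z":0,"ax":0,"ay":0,"az":5.6,"grip":1},{"x":29,"y":38,"z":0,"ax":0,"ay":0,"az":5.6,"grip":1},{"x":29,"y":38,"z":0,"ax":0,"ay":0,"az":5.6,"grip":1},{"x":29,"y":38,"z":0,"ax":0,"ay":0,"az":5.6,"grip":1},{"x":29,"y":38,"z":0,"ax":0,"ay":0,"az":5.6,"grip":1},{"x":29,"y":38,"z":0,"ax":0,"ay":0,"az":5.6,"grip":1},{"x":29,"y":38,"z":0,"ax":0,"ay":0,"az":5.6,"grip":1},{"x":29,"y":38,"z":0,"ax":0,"ay":0,"az":5.6,"grip":1},{"x":29,"y":38,"z":0,"ax":0,"ay":0,"az":5.6,"grip":1},{"x":29,"y":38,"z":0,"ax":0,"ay":0,"az":5.6,"grip":1}]}'
python3 - <<'E'
from h import *
s=sensors.observe();print(s["time_s"],s["eef_pos"],s["joints"])
f=look("wrist");cv2.imwrite("pics/w2.png",f["img"]);print(f["xyz"],f["attitude"])
f=look("top");cv2.imwrite("pics/t2.png",f["img"])
E
```

```text
time_s: 4.53
eef_pos: [602.7, -165.0, 421.5]
ee_rot: [0.0, 0.68, 0.733, -0.0]
ft_force: [0.2, -0.3, 0.4]
grip_width: 85.0
finger_force: 0.0
4.525 [ 602.71370104 -164.97475251  421.47912071] [ 0.51762166  0.33173603 -0.4403411   1.60240504  0.14780441  1.24012242
  0.12432581]
wrist seasoning_stand []
wrist cleaning_caddy []
wrist sauce_bottle []
wrist chilli_jar []
wrist pepper_jar []
wrist sanitiser []
wrist gel_jar []
wrist glue_bottle []
wrist drink_can []
wrist pen_cup []
[ 597.48414746 -100.00663584  564.14630224] [ 0.9907772  -0.13037726 -0.00466816  0.03661316]
top seasoning_stand []
top cleaning_caddy []
top sauce_bottle []
top chilli_jar []
top pepper_jar []
top sanitiser [([558, 224, 3], 0.49)]
top gel_jar []
top glue_bottle []
top drink_can []
top pen_cup [([434, -460, 0], 0.57)]
```

View pics/w2.png

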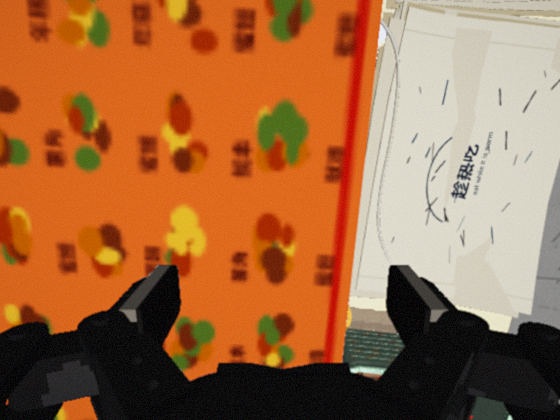

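The wrist view shows the orange menu board under the tool with its edge at column ~370, so it is really there. I'll test gently whether it is solid by lowering the fingertips in small steps and stopping on force.

```bash
cat > chk.py <<'E'
import sys;from bench import sensors
s=sensors.observe();print(s["eef_pos"].round(1),s["ft_force"].round(1))
lim=float(sys.argv[1]) if len(sys.argv)>1 else 4
sys.exit(int(max(abs(s["ft_force"]))>lim))
E
D='{"x":0,"y":0,"z":-3,"ax":0,"ay":0,"az":0,"grip":1}'; unset D
python3 -m jog '{"plan":[{"x":0,"y":0,"z":-40,"ax":0,"ay":0,"az":0,"grip":1},{"x":0,"y":0,"z":-30,"ax":0,"ay":0,"az":0,"grip":1},{"x":0,"y":0,"z":-10,"ax":0,"ay":0,"az":0,"grip":1},{"x":0,"y":0,"z":0,"ax":0,"ay":0,"az":0,"grip":1}]}' >/dev/null; python3 chk.py && 
python3 -m jog '{"plan":[{"x":0,"y":0,"z":-5,"ax":0,"ay":0,"az":0,"grip":1},{"x":0,"y":0,"z":-5,"ax":0,"ay":0,"az":0,"grip":1},{"x":0,"y":0,"z":0,"ax":0,"ay":0,"az":0,"grip":1}]}' >/dev/null; python3 chk.py && 
python3 -m jog '{"plan":[{"x":0,"y":0,"z":-4,"ax":0,"ay":0,"az":0,"grip":1},{"x":0,"y":0,"z":-4,"ax":0,"ay":0,"az":0,"grip":1}]}' >/dev/null; python3 chk.py && 
python3 -m jog '{"plan":[{"x":0,"y":0,"z":-4,"ax":0,"ay":0,"az":0,"grip":1},{"x":0,"y":0,"z":-4,"ax":0,"ay":0,"az":0,"grip":1}]}' >/dev/null; python3 chk.py && 
python3 -m jog '{"plan":[{"x":0,"y":0,"z":-4,"ax":0,"ay":0,"az":0,"grip":1},{"x":0,"y":0,"z":-4,"ax":0,"ay":0,"az":0,"grip":1}]}' >/dev/null; python3 chk.py && 
python3 -m jog '{"plan":[{"x":0,"y":0,"z":-4,"ax":0,"ay":0,"az":0,"grip":1},{"x":0,"y":0,"z":-4,"ax":0,"ay":0,"az":0,"grip":1}]}' >/dev/null; python3 chk.py && 
python3 -m jog '{"plan":[{"x":0,"y":0,"z":-4,"ax":0,"ay":0,"az":0,"grip":1},{"x":0,"y":0,"z":-4,"ax":0,"ay":0,"az":0,"grip":1}]}' >/dev/null; python3 chk.py && 
python3 -m jog '{"plan":[{"x":0,"y":0,"z":-4,"ax":0,"ay":0,"az":0,"grip":1},{"x":0,"y":0,"z":-4,"ax":0,"ay":0,"az":0,"grip":1}]}' >/dev/null; python3 chk.py && 
python3 -m jog '{"plan":[{"x":0,"y":0,"z":-4,"ax":0,"ay":0,"az":0,"grip":1},{"x":0,"y":0,"z":-4,"ax":0,"ay":0,"az":0,"grip":1}]}' >/dev/null; python3 chk.py && 
python3 -m jog '{"plan":[{"x":0,"y":0,"z":-4,"ax":0,"ay":0,"az":0,"grip":1},{"x":0,"y":0,"z":-4,"ax":0,"ay":0,"az":0,"grip":1}]}' >/dev/null; python3 chk.py && 
python3 -m jog '{"plan":[{"x":0,"y":0,"z":-4,"ax":0,"ay":0,"az":0,"grip":1},{"x":0,"y":0,"z":-4,"ax":0,"ay":0,"az":0,"grip":1}]}' >/dev/null; python3 chk.py
python3 - <<'E'
from h import *
f=look("wrist",T[1:5]+["glue_bottle"]);cv2.imwrite("pics/w3.png",f["img"])
E
```

```text
[ 602.1 -166.   341.2] [-0.   0.7  1.1]
[ 601.9 -166.   331.3] [-0.7 -0.5  0.3]
[ 602.1 -166.   323.2] [ 0.  -0.3 -0.4]
[ 602.  -166.   314.9] [-0.2  0.9  0.4]
[ 602. -166.  307.] [-0.  -0.6 -1. ]
[ 602.1 -166.   299. ] [-0.3 -0.6 -0.1]
[ 602. -166.  291.] [ 0.3  0.4 -0.4]
[ 602. -166.  283.] [ 1.4 -0.1 -0.4]
[ 602. -166.  275.] [-0.2 -0.7  0.4]
[ 602. -166.  267.] [-0.3 -0.1  0.5]
[ 602.1 -166.   259. ] [-0.   0.7 -0.3]
wrist cleaning_caddy []
wrist sauce_bottle []
wrist chilli_jar []
wrist pepper_jar []
wrist glue_bottle []
```

View pics/w3.png

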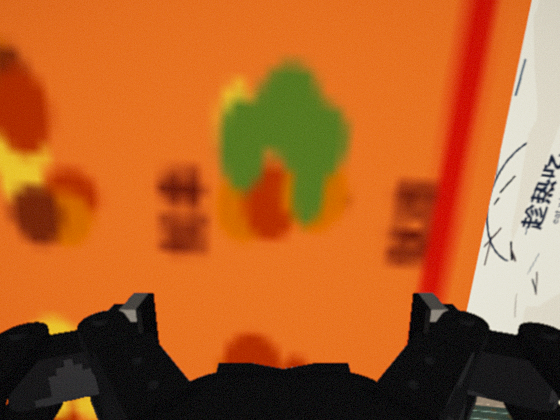

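No force down to z=259, and the fingertips at (140,300) and (430,300) vanish below the board. So the boards only block the view. I'll go below them over the caddy and measure with the wrist camera.

```bash
python3 -m jog '{"plan":[{"x":2,"y":4,"z":-40,"ax":0,"ay":0,"az":0,"grip":1},{"x":2,"y":4,"z":-40,"ax":0,"ay":0,"az":0,"grip":1},{"x":0,"y":0,"z":-40,"ax":0,"ay":0,"az":0,"grip":1},{"x":0,"y":0,"z":0,"ax":0,"ay":0,"az":0,"grip":1}]}'
python3 - <<'E'
from h import *
f=look("wrist",T[1:2]+T[3:5]+["glue_bottle"]);cv2.imwrite("pics/w4.png",f["img"])
for _ in range(2): look("scene",T)
E
```

```text
time_s: 9.55
eef_pos: [603.6, -157.7, 136.6]
ee_rot: [-0.003, 0.681, 0.732, -0.002]
ft_force: [-0.1, -1.2, 0.5]
grip_width: 85.4
finger_force: 0.0
wrist cleaning_caddy []
wrist chilli_jar [([600, -57, 5], 0.74)]
wrist pepper_jar []
wrist glue_bottle [([610, -264, 5], 0.98)]
scene seasoning_stand [([541, 319, 3], 0.71)]
scene cleaning_caddy [([603, -157, 1], 0.64)]
scene sauce_bottle [([539, 322, 6], 0.78)]
scene chilli_jar [([605, -58, 1], 0.92)]
scene pepper_jar [([598, -155, 6], 0.61)]
scene sanitiser [([561, 224, 4], 0.98)]
scene gel_jar [([525, 423, 9], 0.95)]
scene glue_bottle [([609, -265, 6], 0.8)]
scene drink_can [([469, 53, -1], 0.62)]
scene pen_cup [([436, -458, 2], 0.74), ([603, -157, 7], 0.31)]
scene seasoning_stand [([541, 321, 2], 0.74)]
scene cleaning_caddy [([605, -157, -1], 0.95)]
scene sauce_bottle [([541, 321, 5], 0.67), ([543, 321, 5], 0.57), ([604, -57, 2], 0.47)]
scene chilli_jar [([606, -58, 1], 0.83)]
scene pepper_jar [([603, -156, 5], 0.61)]
scene sanitiser [([561, 223, 4], 0.85)]
scene gel_jar [([528, 421, 7], 0.95)]
scene glue_bottle [([611, -265, 6], 0.72)]
scene drink_can [([470, 50, -1], 0.94), ([542, 318, 7], 0.3)]
scene pen_cup [([436, -459, 2], 0.46)]
```

View pics/w4.png

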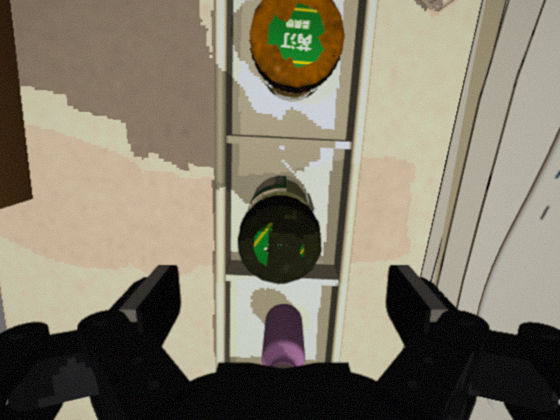

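The wrist view shows the caddy with chilli's cap at (297,45), pepper's cap at (280,235) and the glue at (284,335). The caddy's right wall runs through (372,0) to (345,360).

```bash
python3 - <<'E'
from h import *
f=viewer.grab_frame("wrist")
print("chilli",atz(f,(297,45),110),"pepper",atz(f,(280,235),110))
for uv in[(360,145),(372,5),(346,275),(213,5),(218,275),(217,360),(341,360)]: print(uv,atz(f,uv,42))
E
```

```text
chilli [605. -59. 110.] pepper [ 603. -151.  110.]
(360, 145) [ 655. -105.   42.]
(372, 5) [651. -19.  42.]
(346, 275) [ 657. -202.   42.]
(213, 5) [552. -26.  42.]
(218, 275) [ 560. -209.   42.]
(217, 360) [ 561. -284.   42.]
(341, 360) [ 661. -277.   42.]
```

Holders: caddy centre (606,-158), yaw about 2°; stand centre (541,320), yaw about 10°. The order is pepper to free counter, sanitiser to caddy middle, chilli to the stand's near hole, gel to caddy end, pepper to the stand's far hole. I'll grasp the pepper now.

```bash
python3 -m jog '{"plan":[{"x":0,"y":4,"z":-25,"ax":0,"ay":0,"az":0,"grip":1},{"x":0,"y":0,"z":-25,"ax":0,"ay":0,"az":0,"grip":1},{"x":0,"y":0,"z":-17,"ax":0,"ay":0,"az":0,"grip":1},{"x":0,"y":0,"z":0,"ax":0,"ay":0,"az":0,"grip":0},{"x":0,"y":0,"z":0,"ax":0,"ay":0,"az":0,"grip":0},{"x":0,"y":0,"z":0,"ax":0,"ay":0,"az":0,"grip":0},{"x":0,"y":0,"z":0,"ax":0,"ay":0,"az":0,"grip":0},{"x":0,"y":0,"z":0,"ax":0,"ay":0,"az":0,"grip":0},{"x":0,"y":0,"z":0,"ax":0,"ay":0,"az":0,"grip":0}]}'
python3 -m jog '{"plan":[{"x":0,"y":0,"z":20,"ax":0,"ay":0,"az":0,"grip":0},{"x":0,"y":0,"z":30,"ax":0,"ay":0,"az":0,"grip":0},{"x":0,"y":0,"z":0,"ax":0,"ay":0,"az":0,"grip":0}]}'
```

```text
time_s: 12.08
eef_pos: [606.4, -154.2, 73.3]
ee_rot: [0.001, 0.681, 0.732, 0.0]
ft_force: [-1.9, 0.3, 6.3]
grip_width: 43.9
finger_force: 60.7
time_s: 12.45
eef_pos: [608.7, -154.1, 125.4]
ee_rot: [0.003, 0.681, 0.732, 0.002]
ft_force: [0.5, 0.0, -0.8]
grip_width: 43.7
finger_force: 60.6
```

```bash
python3 -m jog '{"plan":[{"x":0,"y":0,"z":25,"ax":0,"ay":0,"az":0,"grip":0},{"x":-34,"y":-27,"z":0,"ax":0,"ay":0,"az":0,"grip":0},{"x":-34,"y":-27,"z":0,"ax":0,"ay":0,"az":0,"grip":0},{"x":-34,"y":-27,"z":0,"ax":0,"ay":0,"az":0,"grip":0},{"x":-34,"y":-27,"z":0,"ax":0,"ay":0,"az":0,"grip":0},{"x":-34,"y":-27,"z":0,"ax":0,"ay":0,"az":0,"grip":0},{"x":0,"y":0,"z":-25,"ax":0,"ay":0,"az":0,"grip":0},{"x":0,"y":0,"z":-25,"ax":0,"ay":0,"az":0,"grip":0},{"x":0,"y":0,"z":-15,"ax":0,"ay":0,"az":0,"grip":0},{"x":0,"y":0,"z":0,"ax":0,"ay":0,"az":0,"grip":0}]}'
```

```text
time_s: 13.7
eef_pos: [435.4, -288.4, 81.3]
ee_rot: [-0.001, 0.681, 0.732, -0.0]
ft_force: [0.4, 1.3, -0.7]
grip_width: 43.7
finger_force: 60.9
```

```bash
python3 -m jog '{"plan":[{"x":0,"y":0,"z":-4,"ax":0,"ay":0,"az":0,"grip":0},{"x":0,"y":0,"z":-3,"ax":0,"ay":0,"az":0,"grip":0},{"x":0,"y":0,"z":-2,"ax":0,"ay":0,"az":0,"grip":0},{"x":0,"y":0,"z":0,"ax":0,"ay":0,"az":0,"grip":0}]}'; python3 chk.py 4 &&
python3 -m jog '{"plan":[{"x":0,"y":0,"z":-1,"ax":0,"ay":0,"az":0,"grip":0},{"x":0,"y":0,"z":-1,"ax":0,"ay":0,"az":0,"grip":0}]}' >/dev/null; python3 chk.py 4 &&
python3 -m jog '{"plan":[{"x":0,"y":0,"z":-1,"ax":0,"ay":0,"az":0,"grip":0},{"x":0,"y":0,"z":-1,"ax":0,"ay":0,"az":0,"grip":0}]}' >/dev/null; python3 chk.py 4
```

```text
time_s: 14.2
eef_pos: [436.0, -289.0, 73.4]
ee_rot: [0.0, 0.681, 0.732, -0.0]
ft_force: [0.4, 0.6, -1.2]
grip_width: 43.9
finger_force: 60.9
[ 436.  -289.    73.4] [ 0.4  0.6 -1.2]
[ 436.1 -289.    71.3] [ 0.4 -0.1 -2.3]
[ 436.  -289.    69.2] [ 0.   0.4 -1.6]
```

```bash
python3 -m jog '{"plan":[{"x":0,"y":0,"z":-1,"ax":0,"ay":0,"az":0,"grip":0},{"x":0,"y":0,"z":-1,"ax":0,"ay":0,"az":0,"grip":0}]}' >/dev/null; python3 chk.py 4 &&
python3 -m jog '{"plan":[{"x":0,"y":0,"z":-1,"ax":0,"ay":0,"az":0,"grip":0},{"x":0,"y":0,"z":-1,"ax":0,"ay":0,"az":0,"grip":0}]}' >/dev/null; python3 chk.py 4 &&
python3 -m jog '{"plan":[{"x":0,"y":0,"z":-1,"ax":0,"ay":0,"az":0,"grip":0},{"x":0,"y":0,"z":-1,"ax":0,"ay":0,"az":0,"grip":0}]}' >/dev/null; python3 chk.py 4
```

```text
[ 436.1 -289.3   68.2] [-3.7  1.2 15. ]
[ 436.1 -289.3   68.2] [-3.7  1.2 15. ]
[ 436.1 -289.3   68.2] [-3.7  1.2 15. ]
```

```bash
python3 -m jog '{"plan":[{"x":0,"y":0,"z":0,"ax":0,"ay":0,"az":0,"grip":1},{"x":0,"y":0,"z":0,"ax":0,"ay":0,"az":0,"grip":1},{"x":0,"y":0,"z":0,"ax":0,"ay":0,"az":0,"grip":1},{"x":0,"y":0,"z":0,"ax":0,"ay":0,"az":0,"grip":1},{"x":0,"y":0,"z":30,"ax":0,"ay":0,"az":0,"grip":1},{"x":0,"y":0,"z":50,"ax":0,"ay":0,"az":0,"grip":1},{"x":0,"y":0,"z":50,"ax":0,"ay":0,"az":0,"grip":1},{"x":0,"y":0,"z":62,"ax":0,"ay":0,"az":0,"grip":1}]}'
python3 -m jog '{"plan":[{"x":11,"y":46,"z":0,"ax":0,"ay":0,"az":0,"grip":1},{"x":11,"y":46,"z":0,"ax":0,"ay":0,"az":0,"grip":1},{"x":11,"y":46,"z":0,"ax":0,"ay":0,"az":0,"grip":1},{"x":11,"y":46,"z":0,"ax":0,"ay":0,"az":0,"grip":1},{"x":11,"y":46,"z":0,"ax":0,"ay":0,"az":0,"grip":1},{"x":11,"y":46,"z":0,"ax":0,"ay":0,"az":0,"grip":1},{"x":11,"y":46,"z":0,"ax":0,"ay":0,"az":0,"grip":1},{"x":11,"y":46,"z":0,"ax":0,"ay":0,"az":0,"grip":1},{"x":11,"y":46,"z":0,"ax":0,"ay":0,"az":0,"grip":1},{"x":11,"y":46,"z":0,"ax":0,"ay":0,"az":0,"grip":1},{"x":11,"y":46,"z":0,"ax":0,"ay":0,"az":0,"grip":1},{"x":0,"y":0,"z":0,"ax":0,"ay":0,"az":0,"grip":1}]}'
python3 - <<'E'
from h import *
f=look("scene",T[2:])
cv2.imwrite("pics/s2.png",cv2.resize(f["img"][130:350,160:480],(800,550),interpolation=cv2.INTER_CUBIC))
E
```

```text
time_s: 15.95
eef_pos: [435.0, -288.6, 260.2]
ee_rot: [-0.001, 0.681, 0.732, -0.0]
ft_force: [0.6, -0.0, -0.6]
grip_width: 85.3
finger_force: 0.0
time_s: 17.45
eef_pos: [556.7, 222.5, 259.6]
ee_rot: [-0.001, 0.679, 0.734, 0.002]
ft_force: [0.9, -1.4, -0.4]
grip_width: 85.5
finger_force: 0.0
scene sauce_bottle [([542, 320, 6], 0.92)]
scene chilli_jar [([605, -55, 0], 0.91)]
scene pepper_jar [([433, -291, -1], 0.77)]
scene sanitiser [([563, 222, 3], 0.96)]
scene gel_jar []
scene glue_bottle [([614, -263, 6], 0.49)]
scene drink_can [([470, 52, 4], 0.81)]
scene pen_cup [([438, -460, 3], 0.72)]
```

View pics/s2.png

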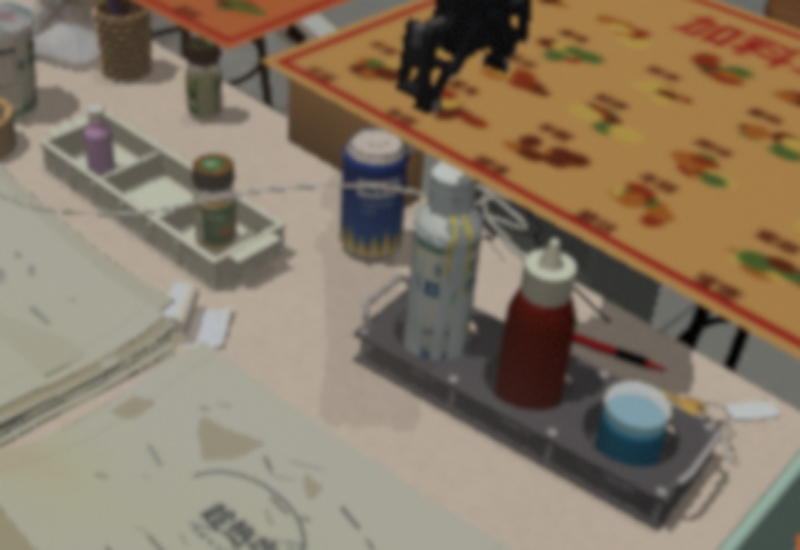

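The pepper stands upright on the free counter at (203,85), and the sanitiser's cap is at (450,185). I'll descend and grip the cap.

```bash
python3 -m jog '{"plan":[{"x":4,"y":0,"z":-30,"ax":0,"ay":0,"az":0,"grip":1},{"x":0,"y":0,"z":-25,"ax":0,"ay":0,"az":0,"grip":1},{"x":0,"y":0,"z":-14,"ax":0,"ay":0,"az":0,"grip":1},{"x":0,"y":0,"z":0,"ax":0,"ay":0,"az":0,"grip":1}]}'; python3 chk.py 5 && 
python3 -m jog '{"plan":[{"x":0,"y":0,"z":0,"ax":0,"ay":0,"az":0,"grip":0},{"x":0,"y":0,"z":0,"ax":0,"ay":0,"az":0,"grip":0},{"x":0,"y":0,"z":0,"ax":0,"ay":0,"az":0,"grip":0},{"x":0,"y":0,"z":0,"ax":0,"ay":0,"az":0,"grip":0},{"x":0,"y":0,"z":0,"ax":0,"ay":0,"az":0,"grip":0},{"x":0,"y":0,"z":0,"ax":0,"ay":0,"az":0,"grip":0},{"x":0,"y":0,"z":0,"ax":0,"ay":0,"az":0,"grip":0}]}'
```

```text
time_s: 18.4
eef_pos: [560.5, 216.5, 189.5]
ee_rot: [-0.0, 0.681, 0.732, -0.001]
ft_force: [-0.1, 0.1, 0.1]
grip_width: 85.5
finger_force: 0.0
[560.5 216.5 189.5] [-0.1  0.1  0.1]
time_s: 19.27
eef_pos: [561.4, 217.6, 191.5]
ee_rot: [0.0, 0.681, 0.732, 0.001]
ft_force: [-1.2, -1.4, 5.7]
grip_width: 37.5
finger_force: 60.2
```

```bash
python3 -m jog '{"plan":[{"x":0,"y":0,"z":10,"ax":0,"ay":0,"az":0,"grip":0},{"x":0,"y":0,"z":20,"ax":0,"ay":0,"az":0,"grip":0},{"x":0,"y":0,"z":30,"ax":0,"ay":0,"az":0,"grip":0},{"x":0,"y":0,"z":40,"ax":0,"ay":0,"az":0,"grip":0},{"x":0,"y":0,"z":40,"ax":0,"ay":0,"az":0,"grip":0},{"x":0,"y":0,"z":30,"ax":0,"ay":0,"az":0,"grip":0},{"x":0,"y":0,"z":20,"ax":0,"ay":0,"az":0,"grip":0},{"x":0,"y":0,"z":0,"ax":0,"ay":0,"az":0,"grip":0}]}'
python3 - <<'E'
from h import *
f=look("scene",["sanitiser"])
cv2.imwrite("pics/s3.png",f["img"][60:300,200:560])
E
```

```text
time_s: 20.27
eef_pos: [561.7, 217.7, 382.9]
ee_rot: [0.001, 0.681, 0.732, 0.002]
ft_force: [0.3, 0.5, -3.5]
grip_width: 37.3
finger_force: 60.8
scene sanitiser [([562, 226, 197], 0.61)]
```

View pics/s3.png

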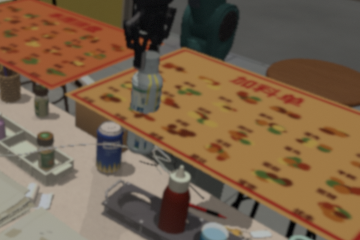

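The sanitiser hangs straight in the gripper, bottom at about z=196, poking through the board at (145,95). Now over to the caddy middle.

```bash
python3 -m jog '{"plan":[{"x":5,"y":-20,"z":0,"ax":0,"ay":0,"az":0,"grip":0},{"x":5,"y":-42,"z":0,"ax":0,"ay":0,"az":0,"grip":0},{"x":5,"y":-45,"z":0,"ax":0,"ay":0,"az":0,"grip":0},{"x":5,"y":-45,"z":0,"ax":0,"ay":0,"az":0,"grip":0},{"x":5,"y":-45,"z":0,"ax":0,"ay":0,"az":0,"grip":0},{"x":5,"y":-45,"z":0,"ax":0,"ay":0,"az":0,"grip":0},{"x":5,"y":-45,"z":0,"ax":0,"ay":0,"az":0,"grip":0},{"x":5,"y":-45,"z":0,"ax":0,"ay":0,"az":0,"grip":0},{"x":4,"y":-30,"z":0,"ax":0,"ay":0,"az":0,"grip":0},{"x":0,"y":-20,"z":0,"ax":0,"ay":0,"az":0,"grip":0},{"x":0,"y":0,"z":0,"ax":0,"ay":0,"az":0,"grip":0},{"x":0,"y":0,"z":-30,"ax":0,"ay":0,"az":0,"grip":0},{"x":0,"y":0,"z":-30,"ax":0,"ay":0,"az":0,"grip":0},{"x":0,"y":0,"z":0,"ax":0,"ay":0,"az":0,"grip":0}]}'
python3 - <<'E'
from h import *
for _ in range(2): look("scene",["sanitiser","chilli_jar","glue_bottle","cleaning_caddy"])
E
```

```text
time_s: 22.12
eef_pos: [602.8, -162.7, 317.8]
ee_rot: [-0.003, 0.68, 0.733, -0.001]
ft_force: [0.9, 0.3, -3.2]
grip_width: 37.8
finger_force: 61.1
scene sanitiser []
scene chilli_jar [([600, -57, -1], 0.9)]
scene glue_bottle [([612, -265, 5], 0.69)]
scene cleaning_caddy [([604, -158, 0], 0.76)]
scene sanitiser [([605, -158, 136], 0.88)]
scene chilli_jar [([603, -56, 3], 0.57)]
scene glue_bottle [([613, -263, 5], 0.56), ([541, 320, 6], 0.33)]
scene cleaning_caddy [([606, -161, -4], 0.71)]
```

```bash
python3 -m jog '{"plan":[{"x":1,"y":0,"z":-30,"ax":0,"ay":0,"az":0,"grip":0},{"x":0,"y":0,"z":-30,"ax":0,"ay":0,"az":0,"grip":0},{"x":0,"y":0,"z":-25,"ax":0,"ay":0,"az":0,"grip":0},{"x":0,"y":0,"z":-15,"ax":0,"ay":0,"az":0,"grip":0},{"x":0,"y":0,"z":-10,"ax":0,"ay":0,"az":0,"grip":0},{"x":0,"y":0,"z":0,"ax":0,"ay":0,"az":0,"grip":0}]}'; python3 chk.py 6 &&
python3 -m jog '{"plan":[{"x":0,"y":0,"z":-4,"ax":0,"ay":0,"az":0,"grip":0},{"x":0,"y":0,"z":-4,"ax":0,"ay":0,"az":0,"grip":0},{"x":0,"y":0,"z":-2,"ax":0,"ay":0,"az":0,"grip":0}]}' >/dev/null; python3 chk.py 6 &&
python3 -m jog '{"plan":[{"x":0,"y":0,"z":-2,"ax":0,"ay":0,"az":0,"grip":0},{"x":0,"y":0,"z":-1,"ax":0,"ay":0,"az":0,"grip":0}]}' >/dev/null; python3 chk.py 6 &&
python3 -m jog '{"plan":[{"x":0,"y":0,"z":-1,"ax":0,"ay":0,"az":0,"grip":0},{"x":0,"y":0,"z":-1,"ax":0,"ay":0,"az":0,"grip":0}]}' >/dev/null; python3 chk.py 6 &&
python3 -m jog '{"plan":[{"x":0,"y":0,"z":-1,"ax":0,"ay":0,"az":0,"grip":0},{"x":0,"y":0,"z":-1,"ax":0,"ay":0,"az":0,"grip":0}]}' >/dev/null; python3 chk.py 6 &&
python3 -m jog '{"plan":[{"x":0,"y":0,"z":-1,"ax":0,"ay":0,"az":0,"grip":0},{"x":0,"y":0,"z":-1,"ax":0,"ay":0,"az":0,"grip":0}]}' >/dev/null; python3 chk.py 6
```

```text
time_s: 23.38
eef_pos: [606.0, -165.0, 210.1]
ee_rot: [-0.0, 0.681, 0.732, -0.0]
ft_force: [0.1, -0.4, -2.0]
grip_width: 37.2
finger_force: 61.1
[ 606.  -165.   210.1] [ 0.1 -0.4 -2. ]
[ 606.1 -165.   200.3] [ 1.   1.  -1.7]
[ 606.  -165.   197.2] [-0.   0.5 -2.7]
[ 606.1 -165.   195.3] [ 0.9 -0.3 -3. ]
[ 606.  -165.   193.2] [-0.3 -0.  -1.9]
[ 606.1 -165.   191.5] [-1.8 -1.   2.4]
```

```bash
python3 -m jog '{"plan":[{"x":0,"y":0,"z":-1,"ax":0,"ay":0,"az":0,"grip":0},{"x":0,"y":0,"z":0,"ax":0,"ay":0,"az":0,"grip":1},{"x":0,"y":0,"z":0,"ax":0,"ay":0,"az":0,"grip":1},{"x":0,"y":0,"z":0,"ax":0,"ay":0,"az":0,"grip":1},{"x":0,"y":0,"z":0,"ax":0,"ay":0,"az":0,"grip":1},{"x":0,"y":0,"z":20,"ax":0,"ay":0,"az":0,"grip":1},{"x":0,"y":0,"z":40,"ax":0,"ay":0,"az":0,"grip":1},{"x":0,"y":0,"z":10,"ax":0,"ay":0,"az":0,"grip":1},{"x":0,"y":35,"z":0,"ax":0,"ay":0,"az":0,"grip":1},{"x":-1,"y":40,"z":0,"ax":0,"ay":0,"az":0,"grip":1},{"x":-1,"y":33,"z":0,"ax":0,"ay":0,"az":0,"grip":1},{"x":0,"y":0,"z":0,"ax":0,"ay":0,"az":0,"grip":1}]}'
python3 - <<'E'
from h import *
f=look("scene",["sanitiser","chilli_jar"]);
cv2.imwrite("pics/s4.png",cv2.resize(f["img"][100:320,140:460],(800,550),interpolation=cv2.INTER_CUBIC))
E
```

```text
time_s: 26.25
eef_pos: [603.8, -52.8, 260.9]
ee_rot: [-0.0, 0.679, 0.734, 0.001]
ft_force: [-0.6, -0.5, 0.3]
grip_width: 85.0
finger_force: 0.0
scene sanitiser [([606, -160, 5], 0.56)]
scene chilli_jar [([603, -57, 2], 0.96), ([528, 424, 5], 0.55)]
```

View pics/s4.png

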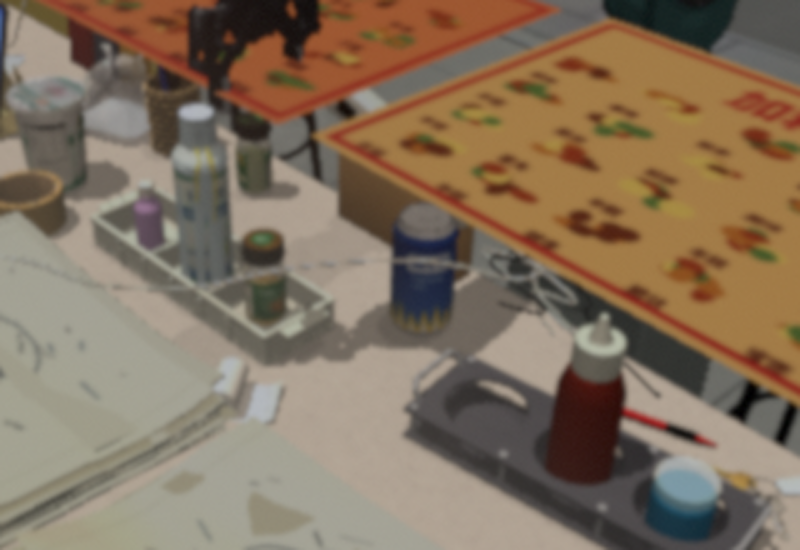

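The sanitiser stands upright in the caddy middle at (203,200), and chilli's cap is at (263,240). The thin lead runs across the picture at row ~265. I'll check where the lead lies from the wrist camera above the chilli before going down.

```bash
python3 -m jog '{"plan":[{"x":0,"y":-1,"z":-40,"ax":0,"ay":0,"az":0,"grip":1},{"x":0,"y":0,"z":-40,"ax":0,"ay":0,"az":0,"grip":1},{"x":0,"y":0,"z":-5,"ax":0,"ay":0,"az":0,"grip":1},{"x":0,"y":0,"z":0,"ax":0,"ay":0,"az":0,"grip":1}]}'
python3 - <<'E'
from h import *
f=look("wrist",["chilli_jar"]);cv2.imwrite("pics/w5.png",f["img"]);print(f["xyz"])
E
```

```text
time_s: 26.9
eef_pos: [604.5, -59.0, 175.8]
ee_rot: [0.0, 0.682, 0.731, 0.0]
ft_force: [0.3, -0.7, -0.4]
grip_width: 85.3
finger_force: 0.0
wrist chilli_jar [([598, -57, 6], 0.82)]
[599.56883776   5.96135425 318.43268362]
```

View pics/w5.png

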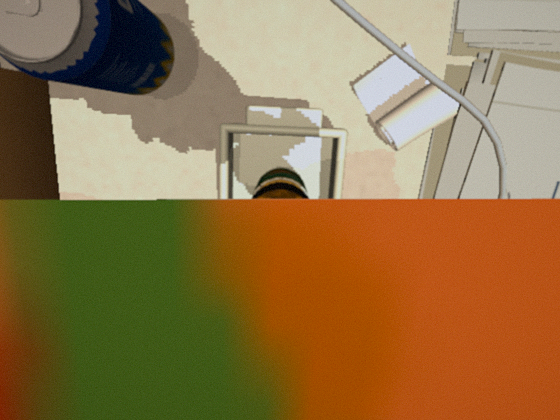

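The lead enters at (340,0), passes (430,75) and runs to (500,150), right of the caddy's end wall; the can is at (60,40). I'll compute its place and then grasp the chilli.

```bash
python3 - <<'E'
from h import *
f=viewer.grab_frame("wrist");g=viewer.grab_frame("scene")
for uv in[(340,0),(430,72),(495,130),(502,190)]: print([atz(f,uv,z).astype(int).tolist() for z in(0,60,120,160)],proj(g,[atz(f,uv,z) for z in(0,60,120,160)]).round().astype(int).tolist())
E
python3 -m jog '{"plan":[{"x":0,"y":0,"z":-30,"ax":0,"ay":0,"az":0,"grip":1},{"x":0,"y":1,"z":-35,"ax":0,"ay":0,"az":0,"grip":1},{"x":0,"y":1,"z":-35,"ax":0,"ay":0,"az":0,"grip":1},{"x":0,"y":0,"z":-2,"ax":0,"ay":0,"az":0,"grip":1},{"x":0,"y":0,"z":0,"ax":0,"ay":0,"az":0,"grip":1}]}'; python3 chk.py 5 &&
python3 -m jog '{"plan":[{"x":0,"y":0,"z":0,"ax":0,"ay":0,"az":0,"grip":0},{"x":0,"y":0,"z":0,"ax":0,"ay":0,"az":0,"grip":0},{"x":0,"y":0,"z":0,"ax":0,"ay":0,"az":0,"grip":0},{"x":0,"y":0,"z":0,"ax":0,"ay":0,"az":0,"grip":0},{"x":0,"y":0,"z":0,"ax":0,"ay":0,"az":0,"grip":0},{"x":0,"y":0,"z":0,"ax":0,"ay":0,"az":0,"grip":0}]}'
```

```text
[[641, 107, 0], [633, 88, 60], [626, 69, 120], [621, 56, 160]] [[275, 265], [273, 241], [270, 217], [268, 200]]
[[725, 57, 0], [702, 47, 60], [678, 38, 120], [663, 32, 160]] [[236, 270], [240, 245], [244, 219], [247, 202]]
[[793, 13, 0], [757, 11, 60], [721, 10, 120], [696, 10, 160]] [[202, 274], [212, 248], [223, 221], [230, 203]]
[[812, -42, 0], [773, -33, 60], [733, -23, 120], [706, -17, 160]] [[183, 266], [196, 242], [210, 217], [220, 200]]
time_s: 27.72
eef_pos: [605.1, -55.8, 74.6]
ee_rot: [0.001, 0.681, 0.732, 0.001]
ft_force: [-0.3, -0.2, -0.2]
grip_width: 85.4
finger_force: 0.0
[605.1 -55.8  74.6] [-0.3 -0.2 -0.2]
time_s: 28.48
eef_pos: [604.6, -56.1, 74.6]
ee_rot: [0.001, 0.681, 0.732, 0.0]
ft_force: [-1.7, -0.6, 5.5]
grip_width: 42.8
finger_force: 60.0
```

Gripped (42.8 mm). The lead is about 150 mm high near (622,60), so I lift the jar's bottom above 200 before crossing to the stand's near hole.

```bash
python3 -m jog '{"plan":[{"x":0,"y":0,"z":20,"ax":0,"ay":0,"az":0,"grip":0},{"x":0,"y":0,"z":40,"ax":0,"ay":0,"az":0,"grip":0},{"x":0,"y":0,"z":50,"ax":0,"ay":0,"az":0,"grip":0},{"x":0,"y":0,"z":50,"ax":0,"ay":0,"az":0,"grip":0},{"x":0,"y":0,"z":40,"ax":0,"ay":0,"az":0,"grip":0},{"x":-6,"y":30,"z":10,"ax":0,"ay":0,"az":0,"grip":0},{"x":-7,"y":45,"z":0,"ax":0,"ay":0,"az":0,"grip":0},{"x":-7,"y":45,"z":0,"ax":0,"ay":0,"az":0,"grip":0},{"x":-7,"y":45,"z":0,"ax":0,"ay":0,"az":0,"grip":0},{"x":-7,"y":45,"z":0,"ax":0,"ay":0,"az":0,"grip":0},{"x":-7,"y":40,"z":0,"ax":0,"ay":0,"az":0,"grip":0},{"x":-5,"y":21,"z":0,"ax":0,"ay":0,"az":0,"grip":0},{"x":0,"y":0,"z":0,"ax":0,"ay":0,"az":0,"grip":0},{"x":0,"y":0,"z":-40,"ax":0,"ay":0,"az":0,"grip":0},{"x":0,"y":0,"z":-40,"ax":0,"ay":0,"az":0,"grip":0},{"x":0,"y":0,"z":-30,"ax":0,"ay":0,"az":0,"grip":0},{"x":0,"y":0,"z":0,"ax":0,"ay":0,"az":0,"grip":0}]}'
python3 - <<'E'
from h import *
for _ in range(2): look("scene",["chilli_jar","seasoning_stand","sauce_bottle"])
E
```

```text
time_s: 30.6
eef_pos: [556.9, 211.8, 171.4]
ee_rot: [-0.0, 0.682, 0.731, -0.003]
ft_force: [0.3, -0.1, -0.6]
grip_width: 42.8
finger_force: 61.1
scene chilli_jar [([556, 211, 101], 0.73), ([603, -160, 3], 0.7)]
scene seasoning_stand [([542, 321, 6], 0.58)]
scene sauce_bottle [([544, 321, 6], 0.83)]
scene chilli_jar [([559, 215, 101], 0.77)]
scene seasoning_stand [([525, 423, 5], 0.66), ([605, -160, 3], 0.47)]
scene sauce_bottle [([540, 320, 5], 0.9)]
```

```bash
python3 -m jog '{"plan":[{"x":2,"y":5,"z":-25,"ax":0,"ay":0,"az":0,"grip":0},{"x":0,"y":0,"z":-25,"ax":0,"ay":0,"az":0,"grip":0},{"x":0,"y":0,"z":-20,"ax":0,"ay":0,"az":0,"grip":0},{"x":0,"y":0,"z":-14,"ax":0,"ay":0,"az":0,"grip":0},{"x":0,"y":0,"z":0,"ax":0,"ay":0,"az":0,"grip":0}]}'; python3 chk.py 5 &&
python3 -m jog '{"plan":[{"x":0,"y":0,"z":-4,"ax":0,"ay":0,"az":0,"grip":0},{"x":0,"y":0,"z":-3,"ax":0,"ay":0,"az":0,"grip":0},{"x":0,"y":0,"z":0,"ax":0,"ay":0,"az":0,"grip":0}]}' >/dev/null; python3 chk.py 5 &&
python3 -m jog '{"plan":[{"x":0,"y":0,"z":-2,"ax":0,"ay":0,"az":0,"grip":0},{"x":0,"y":0,"z":0,"ax":0,"ay":0,"az":0,"grip":0}]}' >/dev/null; python3 chk.py 5 &&
python3 -m jog '{"plan":[{"x":0,"y":0,"z":-1,"ax":0,"ay":0,"az":0,"grip":0},{"x":0,"y":0,"z":-1,"ax":0,"ay":0,"az":0,"grip":0}]}' >/dev/null; python3 chk.py 5 &&
python3 -m jog '{"plan":[{"x":0,"y":0,"z":-1,"ax":0,"ay":0,"az":0,"grip":0},{"x":0,"y":0,"z":-1,"ax":0,"ay":0,"az":0,"grip":0}]}' >/dev/null; python3 chk.py 5 &&
python3 -m jog '{"plan":[{"x":0,"y":0,"z":-1,"ax":0,"ay":0,"az":0,"grip":0},{"x":0,"y":0,"z":-1,"ax":0,"ay":0,"az":0,"grip":0}]}' >/dev/null; python3 chk.py 5
```

```text
time_s: 31.62
eef_pos: [559.5, 219.6, 88.4]
ee_rot: [-0.0, 0.681, 0.732, -0.001]
ft_force: [0.2, 0.8, -1.5]
grip_width: 42.7
finger_force: 61.1
[559.5 219.6  88.4] [ 0.2  0.8 -1.5]
[560.1 220.   82.5] [-0.1  0.3 -1. ]
[560.  220.   80.3] [-0.3 -0.1 -0.6]
[560.1 220.   78.3] [-0.   0.3 -0.1]
[560.  220.   76.2] [-0.4 -0.2 -2. ]
[560.1 220.2  74.6] [-2.1  0.1  7.1]
```

```bash
python3 -m jog '{"plan":[{"x":0,"y":0,"z":0,"ax":0,"ay":0,"az":0,"grip":1},{"x":0,"y":0,"z":0,"ax":0,"ay":0,"az":0,"grip":1},{"x":0,"y":0,"z":0,"ax":0,"ay":0,"az":0,"grip":1},{"x":0,"y":0,"z":0,"ax":0,"ay":0,"az":0,"grip":1},{"x":0,"y":0,"z":30,"ax":0,"ay":0,"az":0,"grip":1},{"x":0,"y":0,"z":50,"ax":0,"ay":0,"az":0,"grip":1},{"x":0,"y":0,"z":50,"ax":0,"ay":0,"az":0,"grip":1},{"x":0,"y":0,"z":20,"ax":0,"ay":0,"az":0,"grip":1},{"x":-7,"y":40,"z":0,"ax":0,"ay":0,"az":0,"grip":1},{"x":-7,"y":45,"z":0,"ax":0,"ay":0,"az":0,"grip":1},{"x":-7,"y":45,"z":0,"ax":0,"ay":0,"az":0,"grip":1},{"x":-7,"y":45,"z":0,"ax":0,"ay":0,"az":0,"grip":1},{"x":-6,"y":28,"z":0,"ax":0,"ay":0,"az":0,"grip":1},{"x":0,"y":0,"z":0,"ax":0,"ay":0,"az":0,"grip":1},{"x":0,"y":0,"z":-50,"ax":0,"ay":0,"az":0,"grip":1},{"x":0,"y":0,"z":-50,"ax":0,"ay":0,"az":0,"grip":1},{"x":0,"y":0,"z":-10,"ax":0,"ay":0,"az":0,"grip":1},{"x":0,"y":0,"z":0,"ax":0,"ay":0,"az":0,"grip":1}]}'
python3 - <<'E'
from h import *
for _ in range(2): look("scene",["gel_jar","chilli_jar","sauce_bottle"])
for _ in range(2): f=look("wrist",["gel_jar"])
cv2.imwrite("pics/w6.png",f["img"])
E
```

```text
time_s: 35.25
eef_pos: [526.6, 422.2, 114.5]
ee_rot: [0.0, 0.682, 0.732, -0.0]
ft_force: [-0.5, 0.8, -0.1]
grip_width: 85.4
finger_force: 0.0
scene gel_jar [([526, 423, 7], 0.8), ([540, 316, 5], 0.68), ([543, 320, 7], 0.53)]
scene chilli_jar [([563, 220, 2], 0.77)]
scene sauce_bottle [([541, 320, 7], 0.9)]
scene gel_jar [([527, 423, 7], 0.8), ([470, 50, 1], 0.24)]
scene chilli_jar [([557, 222, 4], 0.62)]
scene sauce_bottle [([540, 320, 6], 0.8)]
wrist gel_jar [([529, 419, 2], 0.81)]
wrist gel_jar [([525, 416, 7], 0.88)]
```

```bash
python3 -m jog '{"plan":[{"x":0,"y":0,"z":-30,"ax":0,"ay":0,"az":0,"grip":1},{"x":0,"y":0,"z":-25,"ax":0,"ay":0,"az":0,"grip":1},{"x":0,"y":0,"z":-15,"ax":0,"ay":0,"az":0,"grip":1},{"x":0,"y":0,"z":-6,"ax":0,"ay":0,"az":0,"grip":1},{"x":0,"y":0,"z":0,"ax":0,"ay":0,"az":0,"grip":1}]}'; python3 chk.py 4 &&
python3 -m jog '{"plan":[{"x":0,"y":0,"z":0,"ax":0,"ay":0,"az":0,"grip":0},{"x":0,"y":0,"z":0,"ax":0,"ay":0,"az":0,"grip":0},{"x":0,"y":0,"z":0,"ax":0,"ay":0,"az":0,"grip":0},{"x":0,"y":0,"z":0,"ax":0,"ay":0,"az":0,"grip":0},{"x":0,"y":0,"z":0,"ax":0,"ay":0,"az":0,"grip":0},{"x":0,"y":0,"z":0,"ax":0,"ay":0,"az":0,"grip":0}]}'
```

```text
time_s: 36.48
eef_pos: [526.1, 423.2, 38.3]
ee_rot: [-0.0, 0.681, 0.732, 0.0]
ft_force: [-0.2, 0.0, 0.4]
grip_width: 85.6
finger_force: 0.0
[526.1 423.2  38.3] [-0.2  0.   0.4]
time_s: 37.22
eef_pos: [526.6, 423.9, 39.6]
ee_rot: [0.0, 0.681, 0.732, 0.001]
ft_force: [0.0, 0.4, 6.3]
grip_width: 53.5
finger_force: 63.3
```

```bash
python3 -m jog '{"plan":[{"x":0,"y":0,"z":15,"ax":0,"ay":0,"az":0,"grip":0},{"x":0,"y":0,"z":30,"ax":0,"ay":0,"az":0,"grip":0},{"x":0,"y":0,"z":50,"ax":0,"ay":0,"az":0,"grip":0},{"x":0,"y":0,"z":50,"ax":0,"ay":0,"az":0,"grip":0},{"x":0,"y":0,"z":50,"ax":0,"ay":0,"az":0,"grip":0},{"x":0,"y":0,"z":20,"ax":0,"ay":0,"az":0,"grip":0},{"x":0,"y":0,"z":0,"ax":0,"ay":0,"az":0,"grip":0}]}'
python3 -m jog '{"plan":[{"x":4,"y":-25,"z":0,"ax":0,"ay":0,"az":0,"grip":0},{"x":7,"y":-45,"z":0,"ax":0,"ay":0,"az":0,"grip":0},{"x":7,"y":-45,"z":0,"ax":0,"ay":0,"az":0,"grip":0},{"x":7,"y":-45,"z":0,"ax":0,"ay":0,"az":0,"grip":0},{"x":7,"y":-45,"z":0,"ax":0,"ay":0,"az":0,"grip":0},{"x":7,"y":-45,"z":0,"ax":0,"ay":0,"az":0,"grip":0},{"x":7,"y":-45,"z":0,"ax":0,"ay":0,"az":0,"grip":0},{"x":7,"y":-45,"z":0,"ax":0,"ay":0,"az":0,"grip":0},{"x":7,"y":-45,"z":0,"ax":0,"ay":0,"az":0,"grip":0},{"x":7,"y":-45,"z":0,"ax":0,"ay":0,"az":0,"grip":0},{"x":6,"y":-35,"z":0,"ax":0,"ay":0,"az":0,"grip":0},{"x":3,"y":-12,"z":0,"ax":0,"ay":0,"az":0,"grip":0},{"x":0,"y":0,"z":0,"ax":0,"ay":0,"az":0,"grip":0},{"x":0,"y":0,"z":0,"ax":0,"ay":0,"az":0,"grip":0}]}'
python3 - <<'E'
from h import *
for _ in range(2): look("scene",["gel_jar","sanitiser","cleaning_caddy"])
E
```

```text
time_s: 38.1
eef_pos: [526.3, 423.2, 254.5]
ee_rot: [0.0, 0.682, 0.732, 0.001]
ft_force: [-0.7, -0.1, -0.8]
grip_width: 53.9
finger_force: 63.3
time_s: 39.85
eef_pos: [601.5, -51.4, 252.8]
ee_rot: [-0.001, 0.68, 0.733, 0.0]
ft_force: [0.6, 0.4, 0.1]
grip_width: 53.8
finger_force: 63.3
scene gel_jar [([601, -51, 222], 0.54)]
scene sanitiser [([433, -292, 0], 0.74), ([605, -161, 7], 0.58)]
scene cleaning_caddy [([602, -159, -1], 0.57)]
scene gel_jar [([603, -52, 222], 0.88)]
scene sanitiser [([605, -160, 5], 0.61)]
scene cleaning_caddy [([608, -157, 1], 0.98)]
```

```bash
python3 -m jog '{"plan":[{"x":0,"y":0,"z":-40,"ax":0,"ay":0,"az":0,"grip":0},{"x":0,"y":0,"z":-45,"ax":0,"ay":0,"az":0,"grip":0},{"x":0,"y":0,"z":-45,"ax":0,"ay":0,"az":0,"grip":0},{"x":0,"y":0,"z":-35,"ax":0,"ay":0,"az":0,"grip":0},{"x":0,"y":0,"z":-20,"ax":0,"ay":0,"az":0,"grip":0},{"x":0,"y":0,"z":-10,"ax":0,"ay":0,"az":0,"grip":0},{"x":0,"y":0,"z":0,"ax":0,"ay":0,"az":0,"grip":0}]}'; python3 chk.py 4 &&
python3 -m jog '{"plan":[{"x":0,"y":0,"z":-5,"ax":0,"ay":0,"az":0,"grip":0},{"x":0,"y":0,"z":-4,"ax":0,"ay":0,"az":0,"grip":0},{"x":0,"y":0,"z":0,"ax":0,"ay":0,"az":0,"grip":0}]}' >/dev/null; python3 chk.py 4 &&
python3 -m jog '{"plan":[{"x":0,"y":0,"z":-2,"ax":0,"ay":0,"az":0,"grip":0},{"x":0,"y":0,"z":-1,"ax":0,"ay":0,"az":0,"grip":0}]}' >/dev/null; python3 chk.py 4 &&
python3 -m jog '{"plan":[{"x":0,"y":0,"z":-1,"ax":0,"ay":0,"az":0,"grip":0},{"x":0,"y":0,"z":-1,"ax":0,"ay":0,"az":0,"grip":0}]}' >/dev/null; python3 chk.py 4 &&
python3 -m jog '{"plan":[{"x":0,"y":0,"z":-1,"ax":0,"ay":0,"az":0,"grip":0},{"x":0,"y":0,"z":-1,"ax":0,"ay":0,"az":0,"grip":0}]}' >/dev/null; python3 chk.py 4
```

```text
time_s: 41.12
eef_pos: [602.4, -53.9, 58.5]
ee_rot: [0.0, 0.681, 0.732, 0.0]
ft_force: [-0.9, 0.6, -1.3]
grip_width: 54.1
finger_force: 63.3
[602.4 -53.9  58.5] [-0.9  0.6 -1.3]
[602.  -54.1  49.4] [-0.  -0.4 -1. ]
[602.1 -54.   46.3] [ 0.3  0.4 -0.8]
[602.1 -54.   44.3] [-0.2 -0.3 -1.1]
[602.  -54.   42.2] [ 0.6 -0.8 -1.1]
```

```bash
python3 -m jog '{"plan":[{"x":0,"y":0,"z":-1,"ax":0,"ay":0,"az":0,"grip":0},{"x":0,"y":0,"z":-1,"ax":0,"ay":0,"az":0,"grip":0}]}' >/dev/null; python3 chk.py 4 &&
python3 -m jog '{"plan":[{"x":0,"y":0,"z":-1,"ax":0,"ay":0,"az":0,"grip":0},{"x":0,"y":0,"z":-1,"ax":0,"ay":0,"az":0,"grip":0}]}' >/dev/null; python3 chk.py 4 &&
python3 -m jog '{"plan":[{"x":0,"y":0,"z":-1,"ax":0,"ay":0,"az":0,"grip":0},{"x":0,"y":0,"z":-1,"ax":0,"ay":0,"az":0,"grip":0}]}' >/dev/null; python3 chk.py 4
```

```text
[602.  -54.   40.2] [ 0.6 -0.1 -1.4]
[602.  -54.1  39.5] [-4.7 -1.5 14.6]
[602.  -54.1  39.5] [-4.7 -1.5 14.6]
```

```bash
python3 -m jog '{"plan":[{"x":0,"y":0,"z":0,"ax":0,"ay":0,"az":0,"grip":0.7},{"x":0,"y":0,"z":0,"ax":0,"ay":0,"az":0,"grip":0.7},{"x":0,"y":0,"z":0,"ax":0,"ay":0,"az":0,"grip":0.7},{"x":0,"y":0,"z":0,"ax":0,"ay":0,"az":0,"grip":0.7}]}'; python3 -m jog '{"plan":[{"x":0,"y":0,"z":4,"ax":0,"ay":0,"az":0,"grip":0.7},{"x":0,"y":0,"z":8,"ax":0,"ay":0,"az":0,"grip":0.7},{"x":0,"y":0,"z":0,"ax":0,"ay":0,"az":0,"grip":1},{"x":0,"y":0,"z":0,"ax":0,"ay":0,"az":0,"grip":1},{"x":0,"y":0,"z":20,"ax":0,"ay":0,"az":0,"grip":1},{"x":0,"y":0,"z":40,"ax":0,"ay":0,"az":0,"grip":1},{"x":0,"y":0,"z":50,"ax":0,"ay":0,"az":0,"grip":1},{"x":0,"y":0,"z":50,"ax":0,"ay":0,"az":0,"grip":1},{"x":0,"y":0,"z":35,"ax":0,"ay":0,"az":0,"grip":1},{"x":0,"y":0,"z":0,"ax":0,"ay":0,"az":0,"grip":1}]}'
python3 - <<'E'
from h import *
for _ in range(2): f=look("scene",["gel_jar","sanitiser","pepper_jar","glue_bottle"])
cv2.imwrite("pics/s5.png",cv2.resize(f["img"][100:320,140:460],(800,550),interpolation=cv2.INTER_CUBIC))
E
```

```text
time_s: 43.25
eef_pos: [602.0, -54.0, 38.1]
ee_rot: [-0.0, 0.681, 0.732, -0.0]
ft_force: [-0.5, -0.4, -0.2]
grip_width: 59.9
finger_force: 0.0
time_s: 44.5
eef_pos: [604.3, -53.5, 249.9]
ee_rot: [0.003, 0.681, 0.732, 0.003]
ft_force: [-0.4, 0.0, -0.3]
grip_width: 85.5
finger_force: 0.0
scene gel_jar [([600, -53, 8], 0.55), ([543, 320, 5], 0.41)]
scene sanitiser [([605, -160, 7], 0.83)]
scene pepper_jar [([433, -291, 1], 0.96), ([438, -458, 5], 0.31)]
scene glue_bottle [([613, -262, 4], 0.83)]
scene gel_jar [([602, -55, 8], 0.58)]
scene sanitiser [([606, -158, 7], 0.62)]
scene pepper_jar [([433, -290, -1], 0.95)]
scene glue_bottle [([610, -263, 6], 0.71)]
```

View pics/s5.png

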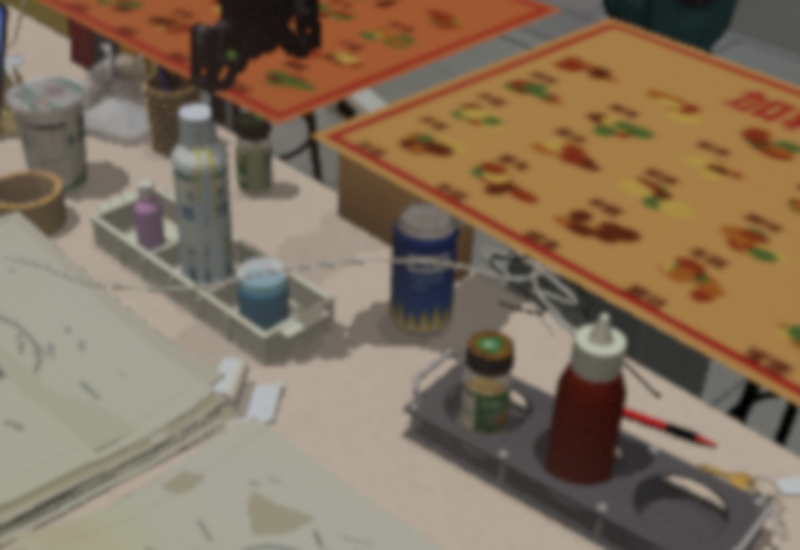

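The gel (263,290), sanitiser (203,200) and glue (148,220) stand in the caddy. The chilli (488,385) and sauce stand in the stand, and its far hole (690,500) is free. Now the pepper.

```bash
python3 -m jog '{"plan":[{"x":-24,"y":-34,"z":0,"ax":0,"ay":0,"az":0,"grip":1},{"x":-30,"y":-42,"z":0,"ax":0,"ay":0,"az":0,"grip":1},{"x":-30,"y":-42,"z":0,"ax":0,"ay":0,"az":0,"grip":1},{"x":-30,"y":-42,"z":0,"ax":0,"ay":0,"az":0,"grip":1},{"x":-30,"y":-42,"z":0,"ax":0,"ay":0,"az":0,"grip":1},{"x":-22,"y":-33,"z":0,"ax":0,"ay":0,"az":0,"grip":1},{"x":0,"y":0,"z":0,"ax":0,"ay":0,"az":0,"grip":1},{"x":0,"y":0,"z":-50,"ax":0,"ay":0,"az":0,"grip":1},{"x":0,"y":0,"z":-40,"ax":0,"ay":0,"az":0,"grip":1},{"x":0,"y":0,"z":0,"ax":0,"ay":0,"az":0,"grip":1},{"x":0,"y":0,"z":0,"ax":0,"ay":0,"az":0,"grip":1}]}'
python3 - <<'E'
from h import *
look("scene",["pepper_jar"]);look("wrist",["pepper_jar"])
E
```

```text
time_s: 46.38
eef_pos: [437.5, -288.6, 156.3]
ee_rot: [0.001, 0.681, 0.732, 0.0]
ft_force: [1.7, -0.1, -0.3]
grip_width: 85.2
finger_force: 0.0
scene pepper_jar [([432, -290, 2], 0.92)]
wrist pepper_jar [([432, -290, 1], 0.62)]
```

```bash
python3 -m jog '{"plan":[{"x":-3,"y":-1,"z":-35,"ax":0,"ay":0,"az":0,"grip":1},{"x":0,"y":0,"z":-30,"ax":0,"ay":0,"az":0,"grip":1},{"x":0,"y":0,"z":-18,"ax":0,"ay":0,"az":0,"grip":1},{"x":0,"y":0,"z":0,"ax":0,"ay":0,"az":0,"grip":1}]}'; python3 chk.py 4 &&
python3 -m jog '{"plan":[{"x":0,"y":0,"z":0,"ax":0,"ay":0,"az":0,"grip":0},{"x":0,"y":0,"z":0,"ax":0,"ay":0,"az":0,"grip":0},{"x":0,"y":0,"z":0,"ax":0,"ay":0,"az":0,"grip":0},{"x":0,"y":0,"z":0,"ax":0,"ay":0,"az":0,"grip":0},{"x":0,"y":0,"z":0,"ax":0,"ay":0,"az":0,"grip":0},{"x":0,"y":0,"z":0,"ax":0,"ay":0,"az":0,"grip":0}]}'
```

```text
time_s: 47.08
eef_pos: [432.8, -289.9, 72.0]
ee_rot: [-0.0, 0.681, 0.732, -0.0]
ft_force: [-0.9, 0.2, -1.2]
grip_width: 85.4
finger_force: 0.0
[ 432.8 -289.9   72. ] [-0.9  0.2 -1.2]
time_s: 47.82
eef_pos: [433.5, -290.5, 73.6]
ee_rot: [0.001, 0.682, 0.732, -0.0]
ft_force: [-1.1, 0.8, 6.2]
grip_width: 43.7
finger_force: 60.0
```

```bash
python3 -m jog '{"plan":[{"x":0,"y":0,"z":20,"ax":0,"ay":0,"az":0,"grip":0},{"x":0,"y":0,"z":40,"ax":0,"ay":0,"az":0,"grip":0},{"x":0,"y":0,"z":50,"ax":0,"ay":0,"az":0,"grip":0},{"x":0,"y":0,"z":50,"ax":0,"ay":0,"az":0,"grip":0},{"x":0,"y":0,"z":40,"ax":0,"ay":0,"az":0,"grip":0},{"x":0,"y":0,"z":12,"ax":0,"ay":0,"az":0,"grip":0},{"x":0,"y":0,"z":0,"ax":0,"ay":0,"az":0,"grip":0}]}'; 
python3 -m jog '{"plan":[{"x":12,"y":30,"z":0,"ax":0,"ay":0,"az":0,"grip":0},{"x":12,"y":45,"z":0,"ax":0,"ay":0,"az":0,"grip":0},{"x":12,"y":45,"z":0,"ax":0,"ay":0,"az":0,"grip":0},{"x":12,"y":45,"z":0,"ax":0,"ay":0,"az":0,"grip":0},{"x":8,"y":45,"z":0,"ax":0,"ay":0,"az":0,"grip":0},{"x":5,"y":45,"z":0,"ax":0,"ay":0,"az":0,"grip":0},{"x":5,"y":45,"z":0,"ax":0,"ay":0,"az":0,"grip":0},{"x":5,"y":45,"z":0,"ax":0,"ay":0,"az":0,"grip":0},{"x":5,"y":45,"z":0,"ax":0,"ay":0,"az":0,"grip":0},{"x":5,"y":45,"z":0,"ax":0,"ay":0,"az":0,"grip":0},{"x":5,"y":45,"z":0,"ax":0,"ay":0,"az":0,"grip":0},{"x":5,"y":45,"z":0,"ax":0,"ay":0,"az":0,"grip":0},{"x":0,"y":45,"z":0,"ax":0,"ay":0,"az":0,"grip":0},{"x":0,"y":45,"z":0,"ax":0,"ay":0,"az":0,"grip":0},{"x":0,"y":45,"z":0,"ax":0,"ay":0,"az":0,"grip":0},{"x":0,"y":35,"z":0,"ax":0,"ay":0,"az":0,"grip":0},{"x":0,"y":15,"z":0,"ax":0,"ay":0,"az":0,"grip":0},{"x":0,"y":0,"z":0,"ax":0,"ay":0,"az":0,"grip":0},{"x":0,"y":0,"z":0,"ax":0,"ay":0,"az":0,"grip":0}]}'
python3 - <<'E'
from h import *
for _ in range(2): look("scene",["pepper_jar","seasoning_stand"])
E
```

```text
time_s: 48.7
eef_pos: [432.8, -290.0, 284.5]
ee_rot: [0.0, 0.682, 0.732, -0.0]
ft_force: [-0.5, 0.4, -1.7]
grip_width: 43.5
finger_force: 61.1
time_s: 51.08
eef_pos: [524.6, 417.5, 283.3]
ee_rot: [0.001, 0.682, 0.731, -0.001]
ft_force: [0.2, -0.4, -1.5]
grip_width: 43.8
finger_force: 61.1
scene pepper_jar []
scene seasoning_stand [([542, 322, 1], 0.87)]
scene pepper_jar []
scene seasoning_stand [([541, 320, 4], 0.77), ([540, 324, 6], 0.46)]
```

```bash
python3 -m jog '{"plan":[{"x":0,"y":2,"z":-40,"ax":0,"ay":0,"az":0,"grip":0},{"x":0,"y":0,"z":-45,"ax":0,"ay":0,"az":0,"grip":0},{"x":0,"y":0,"z":-45,"ax":0,"ay":0,"az":0,"grip":0},{"x":0,"y":0,"z":-30,"ax":0,"ay":0,"az":0,"grip":0},{"x":0,"y":0,"z":-20,"ax":0,"ay":0,"az":0,"grip":0},{"x":0,"y":0,"z":-10,"ax":0,"ay":0,"az":0,"grip":0},{"x":0,"y":0,"z":0,"ax":0,"ay":0,"az":0,"grip":0}]}'; python3 chk.py 4 &&
python3 -m jog '{"plan":[{"x":0,"y":0,"z":-5,"ax":0,"ay":0,"az":0,"grip":0},{"x":0,"y":0,"z":-4,"ax":0,"ay":0,"az":0,"grip":0},{"x":0,"y":0,"z":0,"ax":0,"ay":0,"az":0,"grip":0}]}' >/dev/null; python3 chk.py 4 &&
python3 -m jog '{"plan":[{"x":0,"y":0,"z":-1,"ax":0,"ay":0,"az":0,"grip":0},{"x":0,"y":0,"z":-1,"ax":0,"ay":0,"az":0,"grip":0}]}' >/dev/null; python3 chk.py 4 &&
python3 -m jog '{"plan":[{"x":0,"y":0,"z":-1,"ax":0,"ay":0,"az":0,"grip":0},{"x":0,"y":0,"z":-1,"ax":0,"ay":0,"az":0,"grip":0}]}' >/dev/null; python3 chk.py 4 &&
python3 -m jog '{"plan":[{"x":0,"y":0,"z":-1,"ax":0,"ay":0,"az":0,"grip":0},{"x":0,"y":0,"z":-1,"ax":0,"ay":0,"az":0,"grip":0}]}' >/dev/null; python3 chk.py 4 &&
python3 -m jog '{"plan":[{"x":0,"y":0,"z":-1,"ax":0,"ay":0,"az":0,"grip":0},{"x":0,"y":0,"z":-1,"ax":0,"ay":0,"az":0,"grip":0}]}' >/dev/null; python3 chk.py 4
```

```text
time_s: 52.25
eef_pos: [524.2, 422.2, 94.4]
ee_rot: [0.0, 0.681, 0.732, 0.0]
ft_force: [-0.0, -0.2, -1.9]
grip_width: 43.2
finger_force: 61.1
[524.2 422.2  94.4] [-0.  -0.2 -1.9]
[524.  421.9  85.3] [-0.3 -0.8 -1.9]
[524.1 422.1  83.4] [ 0.2 -0.8 -0.1]
[524.  422.   81.3] [-0.8  0.1 -1.1]
[524.  422.   79.2] [-0.1 -0.1 -1.8]
[524.  422.6  78.7] [-2.4 -2.7 10.6]
```

Contact came at 78.7, as expected for the jar standing on the foot plate. Release, lift clear and check everything.

```bash
python3 -m jog '{"plan":[{"x":0,"y":0,"z":0,"ax":0,"ay":0,"az":0,"grip":1},{"x":0,"y":0,"z":0,"ax":0,"ay":0,"az":0,"grip":1},{"x":0,"y":0,"z":0,"ax":0,"ay":0,"az":0,"grip":1},{"x":0,"y":0,"z":0,"ax":0,"ay":0,"az":0,"grip":1},{"x":0,"y":0,"z":25,"ax":0,"ay":0,"az":0,"grip":1},{"x":0,"y":0,"z":50,"ax":0,"ay":0,"az":0,"grip":1},{"x":0,"y":0,"z":50,"ax":0,"ay":0,"az":0,"grip":1},{"x":0,"y":0,"z":50,"ax":0,"ay":0,"az":0,"grip":1},{"x":0,"y":0,"z":50,"ax":0,"ay":0,"az":0,"grip":1},{"x":0,"y":0,"z":30,"ax":0,"ay":0,"az":0,"grip":1},{"x":0,"y":0,"z":0,"ax":0,"ay":0,"az":0,"grip":1},{"x":0,"y":0,"z":0,"ax":0,"ay":0,"az":0,"grip":1}]}'
python3 - <<'E'
from h import *
f=look("scene",T)
cv2.imwrite("pics/s6.png",cv2.resize(f["img"][100:350,120:480],(800,556),interpolation=cv2.INTER_CUBIC))
E
```

```text
time_s: 55.12
eef_pos: [523.6, 421.2, 331.0]
ee_rot: [0.0, 0.681, 0.732, -0.001]
ft_force: [0.1, -0.1, -0.9]
grip_width: 85.5
finger_force: 0.0
scene seasoning_stand [([543, 320, 1], 0.59)]
scene cleaning_caddy []
scene sauce_bottle [([540, 322, 6], 0.79), ([561, 220, 1], 0.62), ([605, -162, 6], 0.62)]
scene chilli_jar [([555, 217, 5], 0.85), ([525, 421, 6], 0.29)]
scene pepper_jar [([522, 422, 4], 0.8)]
scene sanitiser [([604, -162, 6], 0.62)]
scene gel_jar [([600, -56, 8], 0.92)]
scene glue_bottle [([612, -263, 4], 0.85)]
scene drink_can [([472, 54, 2], 0.72)]
scene pen_cup [([438, -460, 4], 0.66)]
```

View pics/s6.png

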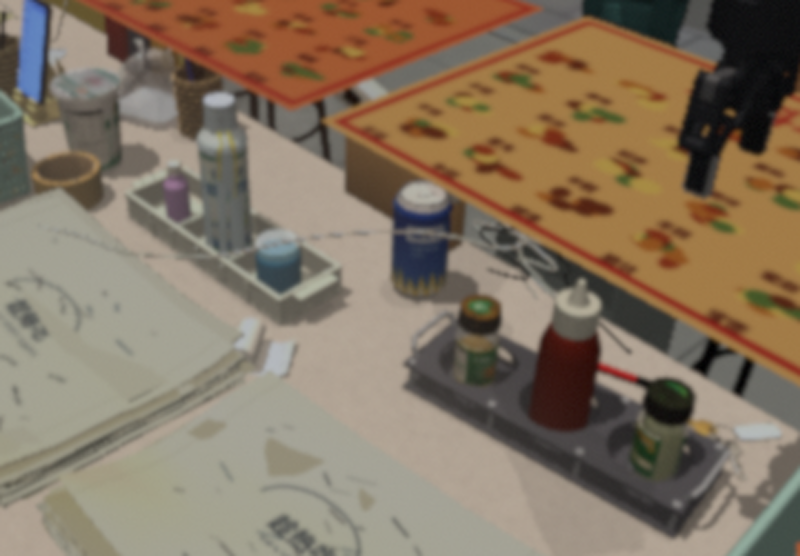

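All six are in place. The pepper at (660,430) seems to lean slightly, so I'll compare it with the projected vertical there.

```bash
python3 - <<'E'
from h import *
f=viewer.grab_frame("scene");k=800/360
for n,x,y,h in(("pepper",523,421,105),("chilli",559,220,105),("sauce",541,321,186)): print(n,((proj(f,[[x,y,5],[x,y,5+h]])-[120,100])*k).round().tolist())
g=cv2.GaussianBlur(f["img"],(0,0),1)[265:322,395:440]
hsv=cv2.cvtColor(g,cv2.COLOR_BGR2HSV)
for v in range(0,57,4): print(v+265,"".join("#" if p<60 else "+" if p<100 else "." for p in hsv[v,:,2]))
E
```

```text
pepper [[648.0, 470.0], [668.0, 391.0]]
chilli [[471.0, 383.0], [479.0, 306.0]]
sauce [[555.0, 425.0], [580.0, 280.0]]
265 ....................................++######+
269 .............................................
273 .............++############+++++++...........
277 +++............+###############+++##+........
281 ####++++++...++#####################+........
285 #####+++++++++++####################+........
289 ++++++++++++..++++++##############+..........
293 +###########++++++++++++++++++++++...........
297 ##############++++++++++++++++++++###+++++++.
301 #####++++#######++++++++++++++++++++#####++++
305 +++++++++++++++#####++++++++++############+++
309 +++++++++++++++++++++++++++++########++++++++
313 ++++++++++++++++++++++++++++#####++++++++++..
317 ######++++++++++++++++++++++++++++++++++.....
321 ##########++++++++++++++++++++++++++....+++++
```

The projected vertical runs from (648,470) to (668,391), matching the jar's cap centre at about (668,393). So it is upright, and I'm handing in.

```bash
python3 -c "
from bench import arm
print(arm.finish_job())"
```

```text
the job is handed in; nothing more can be done
None
```

The swap is done and handed in at about 55 s: in the last picture the sauce bottle and both spice jars stand upright in the steel stand, the sanitiser, gel and glue are in the caddy, and the can and pen cup are where they started.

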